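# Throw the pawl clear and wind the rack press down on a lamination stack

## Task

Close up the stack of laminations in the small rack press: thread the steel end plate that lies on the wood offcut over the press's two pins, flat down on the stack, lift the pawl and throw it right over clear of the ratchet wheel, and wind the crank back over to the press's front until the ram's foot bears firmly on the plate. Then swing the pawl back onto the wheel and let go, leaving the foot pressing on the plate. Leave the jar, the bearing and the spark plug where they are.

Things in the scene. Friction and masses are not known exactly. Their poses are not given: they have to be found in the camera images.
- press: Rack press, dark enamel, bolted on a wood block 45 high; faces right. Origin: on the block under the ram's axis; x to its back, y to its left, z up; mm in this frame. Base 16 high, x -60..116, y -54..54. Head overhangs the pins: x -45..84, y -30..30, z 100..185; column from x 68. No room for an upright gripper under it: bring the plate in from the front with the tool leaning back 30-40 degrees.
- pin_left (a point): Tip of the press's left upright steel pin (x 0, y 32, z 50): diameter 8, standing on an anvil block (x -22..22, y -52..52, top z 24), the top 6 mm tapering to a nose of diameter 3. Round the pins lies a flat stack of laminations, x -18..18, y -48..48, 8 to 12 high: its top, z 32 to 36, is not measured, feel for it.
- pin_right (a point): Tip of the right pin (x 0, y -32, z 50), like the left one.
- ram: Square steel ram, 24 wide, with a round foot of diameter 36, 12 thick. Origin: middle of the foot's underside, on the axis x 0, y 0; z 78 when fully up, its top end then at z 250. The crank drives it down through rack and pinion, 26 mm per rad. Friction in the shaft holds it wherever it is left, also while pressing with up to about 20 N.
- ratchet (a joint): Turn (rad) of the shaft that carries ratchet wheel (right) and crank (left); 0 with the ram fully up, growing to 1.85 as the ram goes down: top and crank come over to the press's front (-x). The pawl blocks this within one tooth (0.45 rad); the other way it clicks over. Pawl clear, 2 to 4 N at the handle turn it. Wheel: 14 saw teeth, diameter 80, y -34..-46.
- shaft (a point): Point on the shaft's axis, which is parallel to the press's y (x 38, y 0, z 140): the crank handle circles it at 100 mm.
- handle_mid (a point): Point on the axis of the black crank handle: diameter 23, parallel to the press's y, y 50..110 left of the press (this point y 78), 100 from the shaft's axis. With joint ratchet at 0 it is at x 109, z 211, then comes over to the front. The sleeve spins freely, so an upright gripper can hold it all the way.
- pawl (a joint): Swing (rad) of the pawl about its pivot: 0 to 0.16 while its tip lies on the wheel, growing as it is lifted up and over to the press's front, up to its rest at 1.85. It swings freely and falls by its weight: back on the wheel from below about 1.2, over to its rest from above about 1.45.
- pawl_pivot (a point): Point on the pawl's pivot axis, which is parallel to the press's y (x -23, y -41, z 161).
- pawl_peg (a point): Middle of the pawl's round steel lifting peg: diameter 12, parallel to the press's y, sticking out to the right of the head, y -50..-88 (this point y -70), 40 from the pivot axis. With the pawl at 0 it is at x 15, z 174. Can be pinched from above, closing along the press's x; it may turn in the fingers.
- end_plate: Loose T-shaped steel plate, 6 thick, 0.1 to 0.2 kg. Origin: middle of the underside of its broad part, 36 (x) by 96 (y), which has two through holes of diameter 10.5 at y 32 and y -32. A tab 26 wide runs forward to x -53. It lies on a wood offcut 23 high, the tab free over its edge. On the pins its axes shall lie along those of the press.
- tab (a point): Middle of the plate's tab (x -41, y 0, z 3 of the plate): where to grip it, across y.
- jar: Bystander: glass jar with a green lid, diameter 69, 84 high, origin under its middle.
- bearing_ring: Bystander: ball bearing lying flat, diameter 52, 15 high.
- spark_plug_old: Bystander: spark plug lying down, 62 long, 22 thick.
- plank_top (a point): Obstacle of the room: middle of the top end (60 by 90) of a grey-white plank that stands upright between robot and bench, 360 above the bench. It leans a little: above the bench it fills world x 0.33..0.38, y -0.19..-0.05 m. Pass above or behind it.
- spade_grip (a point): Obstacle of the room: top of the teal grip of an upright spade left of the robot, 410 above the bench; it fills world x 0.25..0.35, y 0.24..0.40 m, right beside the start pose: raise the tool first. (Another: the red trolley jack behind the press, from world x 0.60 m on, up to z 0.14 m.)

How it is judged:
By the outcome, as a careful person would: the job done as asked, in the order asked, and still so for the second after the job is handed in, with the robot touching nothing.
It also fails if it takes over 72 s, if anything falls off the work surface, if the arm or the gripper's body presses on something with over 40 N, if the wrist force passes 120 N, or if a joint passes its speed limit or range.

## Robot

A 7-joint arm with a two-finger parallel gripper is mounted at the origin on a cart in front of the work surface, level with it; the furniture and walls round the work are solid. World frame = base frame: x ahead of the robot, y to its left, z up, the work surface at z = 0. Lengths are in m, angles in rad, forces in N, time in s.
With the tool pointing down it reaches from about 0.4 to 0.875 m from the base axis. Payload 19.3 kg.
Tool frame: the origin (TCP) lies on the mounting face of the last link; the fingertips stand 173 mm ahead of it and the grasp point (between the pads) lies 155 mm ahead of it; z points along the fingers, y is the line along which they close (so a half turn about z gives the same grasp; the last joint's range is limited). The gripper opens to 85 mm and grips with 20 to 120 N. Pads are 22 mm wide; open, the fingers measure 114 mm over their backs; the gripper's body (76 mm by 85 mm) begins 54 mm behind the grasp point. The pads swing forward as they close: fully open they stand 13 mm farther back than shut.
Start: joints at [1.269, 0.521, -0.036, 1.599, 0.021, 1.021, -0.113], TCP at [0.144, -0.608, 0.405] pointing down, gripper open.
Joint ranges: [-2.91, 2.91], [-0.3, 2.13], [-1.5, 1.42], [0.17, 2.43], [-1.26, 4.41], [0.16, 1.93], [-2.52, 2.52]. Speed limits (rad/s): [1.89, 1.89, 2.39, 2.39, 3.01, 3.01, 3.01].

## Interface

Orientations are given as [roll, pitch, yaw] about the fixed x, y, z axes, in that order (R = Rz(yaw) Ry(pitch) Rx(roll)).
In Python, from workcell import bot, vision gives the robot as it stands.
- The arm moves only by the shell command python3 -m creep 'ROWS' [FORCE]. ROWS is JSON, a list that holds one entry, the list of rows, each a list of 7 numbers: the opening, from -1 (shut) to 1 (fully open), then the shift along the tool's x, y, z in cm, then the turn, a rotation vector about the tool's x, y, z in rad. In form: [[[grip, tx, ty, tz, rx, ry, rz], ...]]. A call has 1 to 12 rows; each row shifts and turns the commanded pose from where the row before left it, along the tool's axes as they then stand; what a row does not reach is not made up. A row lasts 1/8 s, in which the tool goes at most 62.5 mm and 10.7 degrees, less where a joint would pass 70% of its speed; a pose out of reach is approached as far as the arm can. A call with a gripper value outside its range is refused whole. The fingers move at their own pace and stop on an object; FORCE is the grip in N (left out, the last holds). Time passes only in rows, so rows that do not move let the fingers close. It gives the time, the measured TCP pose, the force, the opening and the grip force at its end, in the units of the state.
- bot.observe(): the state, without advancing time (a new reading comes with each control period).
- vision.grab_frame(name): name is "scene" or "top"; returns a dict with "image" (384x512x3 uint8, blue, green, red), "depth" (384x512 float32, m along the optical axis (not along the pixel's ray), 0 where there is no reading), "fovy" (degrees; the focal length in pixels is half the picture's height over the tangent of half this angle, whatever the lens; pixels are square), "cx", "cy" (the principal point, pixels), "cam_to_world" (4x4, takes a point from camera to world coordinates). Camera axes: x right, y down, z forward; pixel columns grow to the right and rows downward; lengths in m; the calibration is good to about 2 mm. A picture is of the moment at which its call begins.
- bot.job_done(): hands the job in; it is judged then, once.
The state is a dict: "clock": time; "qpos": joint angles; "qd": joint speeds; "joint_efforts": joint torques, N m; "position": TCP position; "tool_rot": TCP orientation; "force": force on the tool from outside, world axes, zero at the start; "moment": the same for the moment, N m; "grip_width": finger opening in m; "finger_force": force on a finger pad.
Only numpy, scipy, OpenCV 4.12 (cv2) and the standard library are available. Lean on these libraries where they do the work, as an engineer would, in place of code of your own. Each camera call takes 0.05 s, during which the arm holds its last target. There are 200 camera calls.

## Working session

There is one attempt and no reset: what is moved stays moved. The work goes in short steps, Python scripts to look and compute and a shell command to move; the robot and the scene stay as the last step left them, time stands still between calls to the robot, and variables do not carry over. Pictures are saved under pics/ and viewed, at most 10 in all, crops included, and the job is handed in when it is done.

```bash
ls; mkdir -p pics; python3 - <<'E'
from workcell import bot, vision
import cv2,numpy as np
print(bot.observe())
for n in("scene","top"):
    f=vision.grab_frame(n); cv2.imwrite(f"pics/{n}0.png",f["image"]); np.savez(f"{n}0.npz",**f)
    print(n,f["fovy"],f["cx"],f["cy"],np.round(f["cam_to_world"],4).tolist())
E
```

```text
pics
{'clock': 0.0, 'qpos': array([ 1.26881908,  0.52202296, -0.03635372,  1.600007  ,  0.02121644,
        1.02110239, -0.11278848]), 'qd': array([ 9.04430232e-04,  1.69675872e-04, -1.24689277e-03, -1.67138560e-03,
       -1.42825671e-03,  1.20059273e-05,  1.17177684e-03]), 'joint_efforts': array([ 1.49383754e-04, -9.27131367e+01,  1.97991706e+00, -3.69933307e+01,
        1.78651797e-02,  8.23347014e-03,  5.99324903e-05]), 'position': array([ 0.14352277, -0.60815163,  0.40412011]), 'tool_rot': array([-3.14044159e+00,  8.36192407e-05,  2.31810240e-01]), 'force': array([ 0.58887514,  0.7476414 , -0.01054859]), 'moment': array([ 0.0179311 ,  0.01568103, -0.05415937]), 'finger_force': 0.0, 'grip_width': 0.08576043666775764}
scene 55.098198653164864 258.8997501357437 190.6193338147903 [[0.7621, 0.5547, -0.334, 0.8473], [0.6474, -0.6463, 0.4039, -0.4721], [0.0082, -0.524, -0.8517, 1.1526], [0.0, 0.0, 0.0, 1.0]]
top 47.27935732707071 259.15106235970325 196.1070498845066 [[0.1426, -0.9634, 0.2269, 0.1403], [-0.9898, -0.1385, 0.0338, -0.106], [-0.0012, -0.2294, -0.9733, 1.646], [0.0, 0.0, 0.0, 1.0]]
```

View pics/scene0.png

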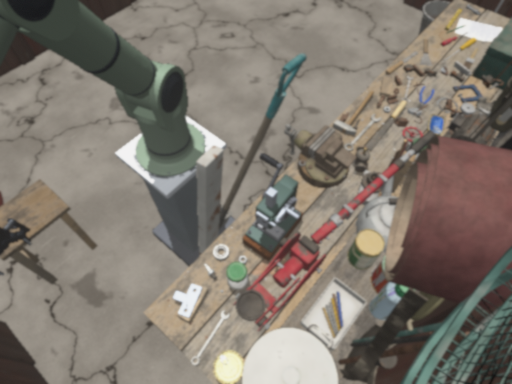

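View pics/top0.png

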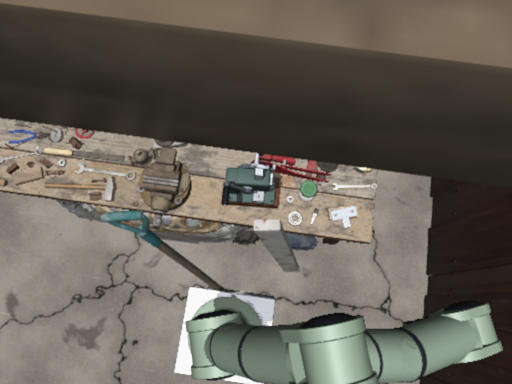

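```bash
python3 - <<'E'
import cv2,numpy as np
s=cv2.imread("pics/scene0.png")[165:325,160:320]; t=cv2.imread("pics/top0.png")[145:245,215:385]
cv2.imwrite("pics/s1.png",cv2.resize(s,(592,592),interpolation=cv2.INTER_CUBIC)); cv2.imwrite("pics/t1.png",cv2.resize(t,(799,470),interpolation=cv2.INTER_CUBIC))
E
```

```text
(no output)
```

View pics/s1.png

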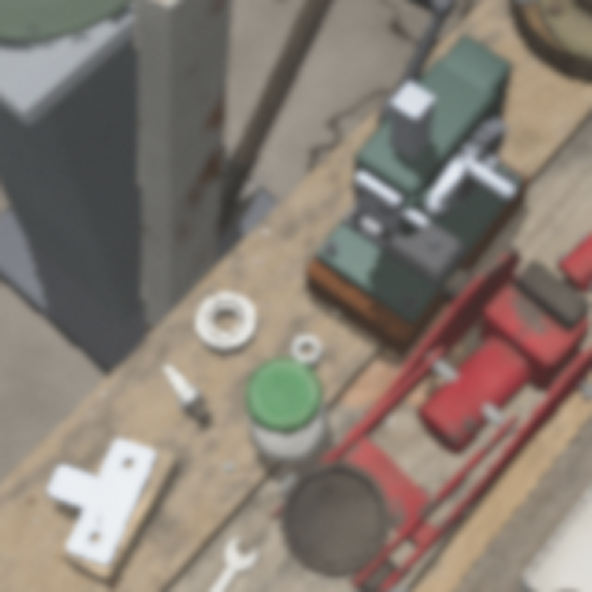

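View pics/t1.png

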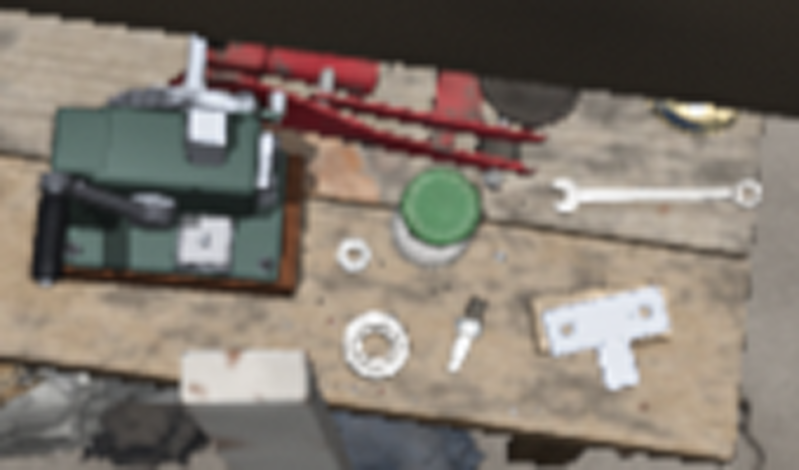

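```bash
cat >h.py <<'E'
import numpy as np,cv2
def cloud(f):
    d=f["depth"]; h,w=d.shape; F=h/2/np.tan(np.radians(float(f["fovy"]))/2)
    v,u=np.mgrid[:h,:w]; P=np.stack([(u-f["cx"])/F*d,(v-f["cy"])/F*d,d],-1)
    M=f["cam_to_world"]; return P@M[:3,:3].T+M[:3,3]
def onplane(f,uv,z):
    F=192/np.tan(np.radians(float(f["fovy"]))/2); uv=np.atleast_2d(uv).astype(float)
    r=np.c_[(uv[:,0]-f["cx"])/F,(uv[:,1]-f["cy"])/F,np.ones(len(uv))]@f["cam_to_world"][:3,:3].T
    o=f["cam_to_world"][:3,3]; return o+r*((z-o[2])/r[:,2])[:,None]
E
python3 - <<'E'
import numpy as np,cv2
from h import *
for n in("scene","top"):
    f=dict(np.load(f"{n}0.npz")); P=cloud(f); hsv=cv2.cvtColor(f["image"],cv2.COLOR_BGR2HSV)
    W=f["image"].min(-1)
    reg=(P[...,0]>.3)&(P[...,0]<.8)&(P[...,1]>-.65)&(P[...,1]<.25)
    def rep(nm,m,z):
        ys,xs=np.nonzero(m)
        if len(xs)<4: print(n,nm,"few",len(xs));return
        q=onplane(f,np.c_[xs,ys],z)
        r=cv2.minAreaRect((q[:,:2]*1000).astype(np.float32))
        pz=P[...,2][m]
        print(n,nm,len(xs),"zmed %.3f"%np.median(pz),"rect",np.round(r[0],1),np.round(r[1],1),round(r[2],1),"mean",np.round(q.mean(0)*1000,1), "pix",xs.mean().round(1),ys.mean().round(1))
    pr=reg&(P[...,1]>-.2)
    rep("head",pr&(abs(P[...,2]-.23)<.006)&(P[...,0]>.4),.23)
    rep("ramtop",pr&(abs(P[...,2]-.295)<.006)&(P[...,0]>.4),.295)
    rep("base",pr&(abs(P[...,2]-.061)<.005)&(P[...,0]>.4),.061)
    rep("black",pr&(P[...,2]>.22)&(P[...,2]<.29)&(P[...,0]>.35)&(W<60)&(hsv[...,1]<90),.256)
    rep("plate",reg&(P[...,1]<-.4)&(W>170)&(abs(P[...,2]-.029)<.008),.029)
    rep("lid",reg&(hsv[...,0]>50)&(hsv[...,0]<75)&(hsv[...,1]>90)&(P[...,1]<-.1),.084)
    np.save(n+"P.npy",P)
E
```

```text
scene head 802 zmed 0.230 rect [632.9 -33.6] [151.7 317.2] 77.1 mean [546.1 -13.1 230. ] pix 279.5 197.7
scene ramtop 70 zmed 0.293 rect [538.4 -47.6] [24.5 24.7] 2.4 mean [537.6 -47.7 295. ] pix 270.5 191.8
scene base 913 zmed 0.061 rect [613.4  25.9] [313.5 452. ] 0.7 mean [572.2  -4.5  61. ] pix 283.8 227.9
scene black 36 zmed 0.267 rect [510.2   3.5] [ 35.2 193.2] 52.8 mean [462.   37.3 256. ] pix 268.6 166.5
scene plate 427 zmed 0.035 rect [ 603.7 -431.3] [ 67.2 295.6] 88.7 mean [ 676.4 -427.8   29. ] pix 219.9 357.3
scene lid few 0
top head 689 zmed 0.230 rect [553.2 -14.9] [119.6 169.6] 14.7 mean [535.2 -11.2 230. ] pix 248.5 175.6
top ramtop 48 zmed 0.293 rect [535.3 -47. ] [23.4 19.3] 8.2 mean [534.  -46.9 295. ] pix 258.9 171.9
top base 522 zmed 0.061 rect [555.7  27.4] [170.4 461.1] 5.7 mean [522.1  32.7  61. ] pix 237.5 189.9
top black 228 zmed 0.265 rect [503.5  -6.5] [ 85.9 194.4] 32.5 mean [475.3  22.7 256. ] pix 235.2 189.5
top plate 63 zmed 0.030 rect [ 569.4 -415.9] [ 34.1 236.6] 82.2 mean [ 533.8 -412.9   29. ] pix 355.1 205.3
top lid few 0
```

```bash
python3 - <<'E'
import numpy as np,cv2
from h import *
box={"scene":dict(plate=(168,278,207,326),head=(240,172,305,225),press=(230,165,310,262)),"top":dict(plate=(326,202,360,232),head=(222,164,278,194),press=(215,150,285,212))}
def big(m):
    k,l,s,c=cv2.connectedComponentsWithStats(m.astype(np.uint8)); return l==1+np.argmax(s[1:,4])
for n in("scene","top"):
    f=dict(np.load(f"{n}0.npz")); P=np.load(n+"P.npy"); hsv=cv2.cvtColor(f["image"],cv2.COLOR_BGR2HSV)
    def rep(nm,bx,m,z):
        b=np.zeros(m.shape,bool); x0,y0,x1,y1=box[n][bx]; b[y0:y1,x0:x1]=1
        m=big(m&b); c,_=cv2.findContours(m.astype(np.uint8),0,1); 
        ys,xs=np.nonzero(m); q=onplane(f,np.c_[xs,ys],z); r=cv2.minAreaRect((q[:,:2]*1000).astype(np.float32))
        print(n,nm,len(xs),"z %.3f"%np.median(P[m][:,2]),"rect",np.round(r[0],1),np.round(r[1],1),round(r[2],1),"corners",np.round(cv2.boxPoints(r)).tolist())
        return m
    H=hsv[...,0];S=hsv[...,1]; grn=(H>60)&(H<100)&(S>35)
    rep("head","head",grn&(abs(P[...,2]-.23)<.005),.23)
    rep("base","press",grn&(abs(P[...,2]-.061)<.005),.061)
    pm=rep("plate","plate",(f["image"].min(-1)>140)&(S<40),.029)
    # plate: fit the T: profile
    ys,xs=np.nonzero(pm); q=onplane(f,np.c_[xs,ys],.029)[:,:2]*1000
    hole=np.zeros(pm.shape,np.uint8)
    x0,y0,x1,y1=box[n]["plate"]; g=f["image"].min(-1)[y0:y1,x0:x1]
    np.set_printoptions(linewidth=250); print(g)
    # handle: height > .23 and dark, low sat
    X=P[...,0];Y=P[...,1];Z=P[...,2]
    m=(Z>.235)&(Z<.28)&(f["image"].max(-1)<90)&(X>.38)&(X<.52)&(Y>-.05)&(Y<.12)
    p=P[m]*1000; print(n,"handle",len(p),p.mean(0).round(1),p.min(0).round(1),p.max(0).round(1))
    m=(Z>.2)&(Z<.235)&(f["image"].min(-1)>110)&(S<50)&(X>.575)&(X<.66)&(Y>-.15)&(Y<.12)
    p=P[m]*1000; print(n,"peg",len(p),p.round(0).tolist())
E
```

```text
scene head 337 z 0.230 rect [536.8   9.6] [50.7 99.2] 4.3 corners [[508.0, 57.0], [515.0, -42.0], [566.0, -38.0], [558.0, 61.0]]
scene base 4 z 0.062 rect [506.2 -78.9] [3.3 7.2] 40.7 corners [[503.0, -77.0], [507.0, -83.0], [510.0, -81.0], [505.0, -75.0]]
scene plate 618 z 0.028 rect [ 482.7 -377. ] [ 79.1 103.4] 20.6 corners [[427.0, -343.0], [464.0, -439.0], [538.0, -412.0], [502.0, -315.0]]
[[131 131 130 ... 137 135 134]
 [132 132 132 ... 138 137 136]
 [133 133 133 ... 139 139 137]
 ...
 [137 136 135 ... 104  98 109]
 [138 138 136 ...  96 106 125]
 [138 139 138 ... 104 122 139]]
scene handle 151 [461.4  46.  266. ] [424.5  24.3 236.1] [496.2  59.4 274.9]
scene peg 160 [[576.0, 25.0, 211.0], [576.0, 15.0, 217.0], [577.0, 24.0, 207.0], [576.0, 9.0, 219.0], [577.0, 13.0, 216.0], [579.0, 16.0, 213.0], [578.0, 23.0, 203.0], [575.0, 5.0, 218.0], [577.0, -2.0, 223.0], [575.0, -9.0, 219.0], [577.0, -7.0, 219.0], [576.0, -14.0, 221.0], [578.0, -12.0, 220.0], [579.0, -8.0, 216.0], [577.0, -21.0, 225.0], [579.0, -19.0, 225.0], [580.0, -15.0, 221.0], [580.0, -9.0, 212.0], [576.0, -25.0, 223.
[... 5173 characters left out ...]
0, 232.0], [578.0, -44.0, 229.0], [579.0, -47.0, 227.0], [580.0, -51.0, 223.0], [582.0, -54.0, 221.0], [585.0, -67.0, 217.0], [586.0, -88.0, 224.0], [585.0, -91.0, 228.0], [586.0, -94.0, 226.0], [577.0, -44.0, 221.0], [578.0, -51.0, 219.0], [578.0, -54.0, 220.0], [578.0, -58.0, 222.0], [582.0, -61.0, 211.0], [582.0, -64.0, 214.0], [582.0, -68.0, 215.0], [582.0, -71.0, 215.0], [583.0, -88.0, 221.0], [582.0, -91.0, 224.0], [581.0, -95.0, 229.0], [575.0, -55.0, 219.0], [576.0, -58.0, 218.0], [576.0, -62.0, 219.0], [578.0, -65.0, 216.0], [579.0, -68.0, 212.0], [579.0, -72.0, 214.0], [578.0, -89.0, 225.0], [579.0, -92.0, 223.0], [577.0, -95.0, 230.0], [575.0, -69.0, 213.0], [575.0, -72.0, 215.0]]
```

```bash
cat >>h.py <<'E'
O=np.array([.536,-.0473,.045]); YAW=np.radians(94.5)
def press(p,O=O,yaw=YAW):
    c,s=np.cos(yaw),np.sin(yaw); p=np.atleast_2d(p)/1000.
    return O+p@np.array([[c,s,0],[-s,c,0],[0,0,1]])
def proj(f,P):
    F=192/np.tan(np.radians(float(f["fovy"]))/2); M=f["cam_to_world"]; q=(np.atleast_2d(P)-M[:3,3])@M[:3,:3]
    return np.c_[q[:,0]/q[:,2]*F+f["cx"],q[:,1]/q[:,2]*F+f["cy"]]
E
python3 - <<'E'
from h import *
im=[]
for n,(x0,y0,w,h) in dict(scene=(240,168,68,90),top=(216,150,68,66)).items():
    f=dict(np.load(f"{n}0.npz")); c=cv2.resize(f["image"][y0:y0+h,x0:x0+w],None,fx=5.8,fy=5.8,interpolation=cv2.INTER_CUBIC)
    pts=press([[0,32,50],[0,-32,50],[0,0,250],[-22,52,24],[-22,-52,24],[15,-70,174],[109,78,211],[-60,54,16],[-60,-54,16],[116,54,16],[-45,30,185],[-45,-30,185],[84,30,185],[84,-30,185]])
    uv=proj(f,pts); print(n,uv[:2].round(1).tolist())
    for u,v in uv: cv2.circle(c,(int((u-x0+.5)*5.8),int((v-y0+.5)*5.8)),2,(0,0,255),-1)
    im.append(cv2.copyMakeBorder(c,0,599-c.shape[0] if c.shape[0]<599 else 0,0,4,0)[:599])
cv2.imwrite("pics/pp.png",np.hstack(im)[:, :800]); print(np.hstack(im).shape)
E
```

```text
scene [[259.9, 218.8], [276.3, 229.4]]
top [[258.6, 195.4], [259.7, 178.5]]
(599, 796, 3)
```

View pics/pp.png

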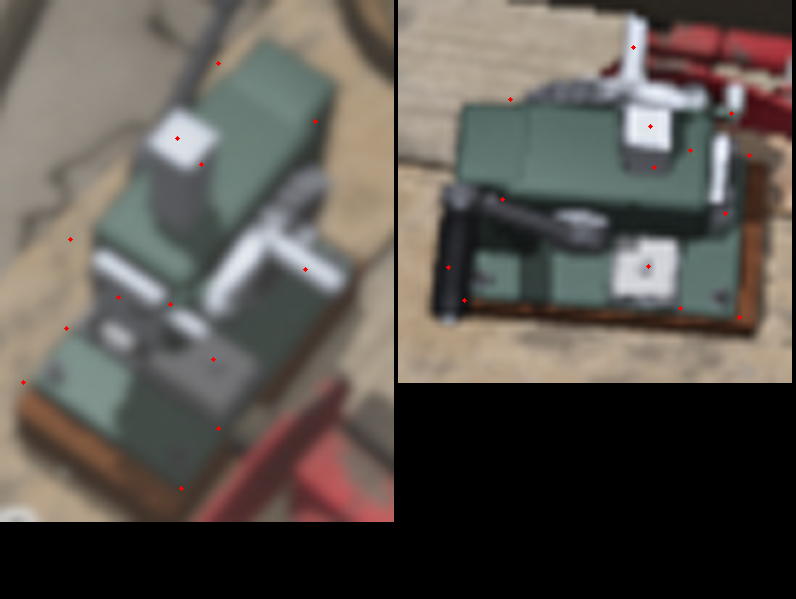

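```bash
cat >>h.py <<'E'
from scipy.spatial.transform import Rotation as Ro
from scipy.linalg import logm,expm
def T(R,p): M=np.eye(4); M[:3,:3]=R; M[:3,3]=p; return M
def now():
    from workcell import bot
    s=bot.observe(); return T(Ro.from_euler("xyz",s["tool_rot"]).as_matrix(),s["position"])
def tool(yaw,tilt,P,ahead,flip=1):
    "x-axis heading yaw, leaning back by tilt(deg); P world point lying `ahead` m along tool z"
    c,s=np.cos(yaw),np.sin(yaw); h=np.array([c,s,0]); t=np.radians(tilt)
    z=np.sin(t)*h+[0,0,-np.cos(t)]; y=flip*np.array([s,-c,0]); x=np.cross(y,z)
    return T(np.c_[x,y,z],np.asarray(P).ravel()-ahead*z)
def plan(*wps,mm=35,rad=.11,C=None,n=None):
    C=now() if C is None else C
    for W in wps:
        D=np.linalg.inv(C)@W; w=Ro.from_matrix(D[:3,:3]).as_rotvec()
        N=n or int(max(1,np.ceil(np.linalg.norm(D[:3,3])*1000/mm),np.ceil(np.linalg.norm(w)/rad)))
        # straight world line with even turning
        r=Ro.from_rotvec(w/N).as_matrix(); E=np.real(expm(logm(D)/N))
        print(N,"x",np.r_[E[:3,3]*100,w/N].round(3).tolist(),"->",W[:3,3].round(3).tolist(),"mid",(C@np.real(expm(logm(D)/2)))[:3,3].round(3).tolist()); C=W
E
python3 - <<'E'
from h import *
y=np.radians(20.8); P=np.array([.4578,-.3871,.026])
G=tool(y,40,P,.160); A=G.copy(); A[:3,3]-=.10*G[:3,2]; 
plan(A,G); print(now().round(3))
E
```

```text
9 x [1.514, -1.189, 2.627, 0.005, 0.077, -0.014] -> [0.302, -0.446, 0.225] mid [0.21, -0.534, 0.297]
3 x [-0.0, 0.0, 3.333, -0.0, -0.0, 0.0] -> [0.362, -0.424, 0.149] mid [0.332, -0.435, 0.187]
[[ 0.973  0.23  -0.     0.144]
 [ 0.23  -0.973  0.001 -0.608]
 [-0.    -0.001 -1.     0.404]
 [ 0.     0.     0.     1.   ]]
```

```bash
python3 -m creep '[[[1,1.5,-1.2,2.6,0,0.077,-0.014],[1,1.5,-1.2,2.6,0,0.077,-0.014],[1,1.5,-1.2,2.6,0,0.077,-0.014],[1,1.5,-1.2,2.6,0,0.077,-0.014],[1,1.5,-1.2,2.6,0,0.077,-0.014],[1,1.5,-1.2,2.6,0,0.077,-0.014],[1,1.5,-1.2,2.6,0,0.077,-0.014],[1,1.5,-1.2,2.6,0,0.077,-0.014],[1,1.5,-1.2,2.6,0,0.077,-0.014],[1,0,0,0,0,0,0],[1,0,0,0,0,0,0]]] ' 100; python3 - <<'E'
from h import *
y=np.radians(20.8); P=np.array([.4578,-.3871,.026])
G=tool(y,40,P,.160); A=G.copy(); A[:3,3]-=.05*G[:3,2]
plan(A,G); from workcell import bot,vision; print(bot.observe()["qpos"])
f=vision.grab_frame("scene"); cv2.imwrite("pics/s2.png",cv2.resize(f["image"][100:340,60:330],(799,710))[:599])
E
```

```text
clock: 1.48
position: [0.3005, -0.4506, 0.2247]
tool_rot: [3.088, -0.69, 0.382]
force: [0.4, 0.3, -0.4]
grip_width: 0.0853
finger_force: 0.0
2 x [0.126, -0.253, 2.555, 0.021, 0.004, 0.007] -> [0.332, -0.435, 0.187] mid [0.316, -0.443, 0.206]
2 x [-0.0, 0.0, 2.5, -0.0, -0.0, 0.0] -> [0.362, -0.424, 0.149] mid [0.347, -0.429, 0.168]
[ 1.54829552  0.79652203 -0.69057357  1.97966019 -0.55726956  0.3868805
  0.36241968]
```

View pics/s2.png

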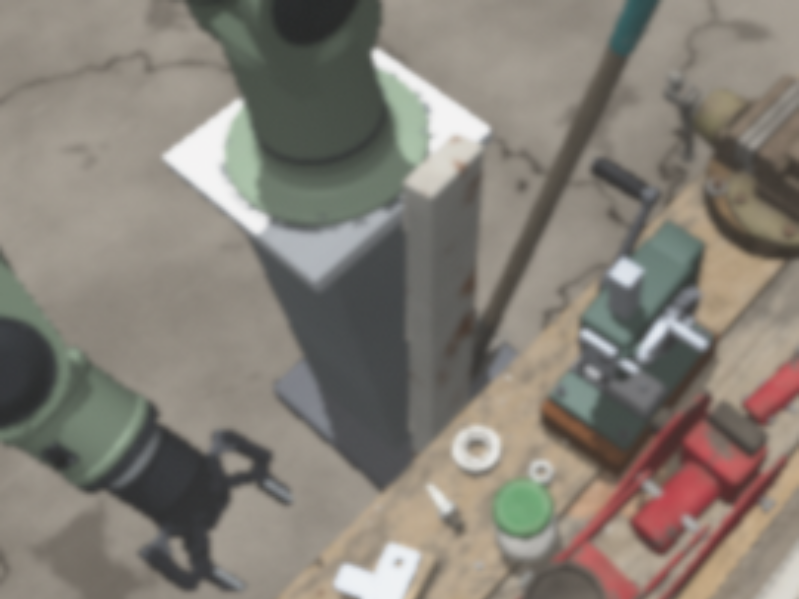

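```bash
python3 -m creep '[[[0.6,0.12,-0.25,2.55,0.02,0.004,0.007],[0.4,0.12,-0.25,2.55,0.02,0.004,0.007],[0.3,0,0,2.5,0,0,0],[0.3,0,0,2.5,0,0,0],[0.3,0,0,0,0,0,0],[0.3,0,0,0,0,0,0]]]' 100; python3 - <<'E'
from h import *
y=np.radians(20.8); P=np.array([.4578,-.3871,.026])
G=tool(y,40,P,.160); plan(G)
from workcell import vision
f=vision.grab_frame("scene");g=vision.grab_frame("top")
cv2.imwrite("pics/s3.png",np.hstack([cv2.resize(f["image"][255:335,130:230],(500,400)),cv2.resize(g["image"][190:250,315:365],(299,359))[:400] if 0 else cv2.resize(g["image"][180:260,310:370],(300,400))]))
E
```

```text
clock: 2.28
position: [0.3616, -0.4239, 0.1494]
tool_rot: [3.137, -0.698, 0.365]
force: [0.1, -0.2, -0.1]
grip_width: 0.0553
finger_force: 0.0
1 x [-0.042, -0.027, 0.079, 0.003, -0.0, 0.002] -> [0.362, -0.424, 0.149] mid [0.362, -0.424, 0.149]
```

View pics/s3.png

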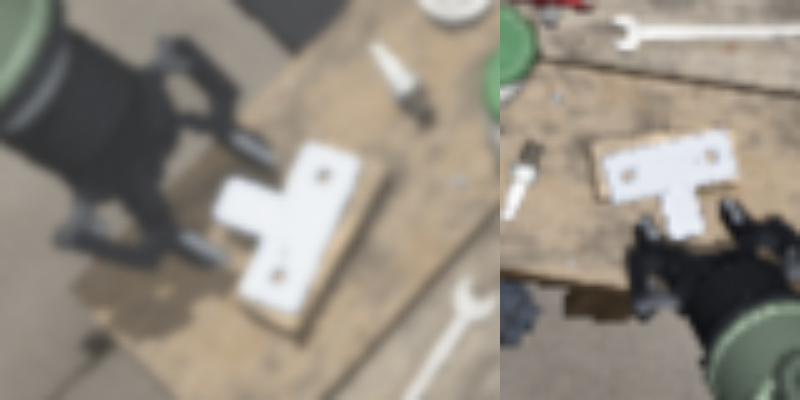

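```bash
python3 -m creep '[[[-0.2,0,0,0,0,0,0],[-0.5,0,0,0,0,0,0],[-1,0,0,0,0,0,0],[-1,0,0,0,0,0,0],[-1,0,0,0,0,0,0],[-1,0,0,0,0,0,0]]]' 100
```

```text
clock: 3.12
position: [0.3618, -0.4236, 0.1491]
tool_rot: [3.138, -0.699, 0.365]
force: [-6.1, -1.0, 6.0]
grip_width: 0.0232
finger_force: 97.7
```

```bash
python3 -m creep '[[[-1,0.65,0,-0.77,0,0,0],[-1,1.6,0,-1.9,0,0,0],[-1,1.6,0,-1.9,0,0,0],[-1,1.6,0,-1.9,0,0,0],[-1,1.6,0,-1.9,0,0,0],[-1,0,0,0,0,0,0],[-1,0,0,0,0,0,0]]]'; python3 - <<'E'
from h import *
from workcell import vision
R=now()
for n in("scene","top"):
    f=vision.grab_frame(n); np.savez(n+"3.npz",**f); P=cloud(f); m=(f["image"].min(-1)>140)&(np.ptp(f["image"],axis=-1)<35)&(abs(P[...,0]-.48)<.12)&(abs(P[...,1]+.38)<.11)&(P[...,2]>.06)&(P[...,2]<.25)
    k,l,s,c=cv2.connectedComponentsWithStats(m.astype(np.uint8)); m=l==1+np.argmax(s[1:,4])
    p=P[m]; c=p.mean(0); u,sv,v=np.linalg.svd(p-c,full_matrices=False); print(n,len(p),c.round(4),"normal",v[2].round(3),"rms",(sv[2]/len(p)**.5).round(4))
    ys,xs=np.nonzero(m); q=onplane(f,np.c_[xs,ys],c[2]); r=cv2.minAreaRect((q[:,:2]*1000).astype(np.float32)); print(np.round(r[0],1),np.round(r[1],1),round(r[2],1))
    if n=="scene": cv2.imwrite("pics/s4.png",cv2.resize(f["image"][225:335,130:240],(599,599)))
E
```

```text
clock: 4.0
position: [0.3618, -0.4229, 0.2579]
tool_rot: [3.139, -0.699, 0.365]
force: [-0.5, -0.2, -2.1]
grip_width: 0.0228
finger_force: 98.4
scene 576 [ 0.4932 -0.3746  0.137 ] normal [-0.036 -0.023 -0.999] rms 0.0026
[ 483.3 -377.6] [73.  96.7] 21.7
top 336 [ 0.4915 -0.3745  0.1377] normal [-0.032 -0.006 -0.999] rms 0.0036
[ 481.8 -378.5] [70.7 97. ] 21.6
```

View pics/s4.png

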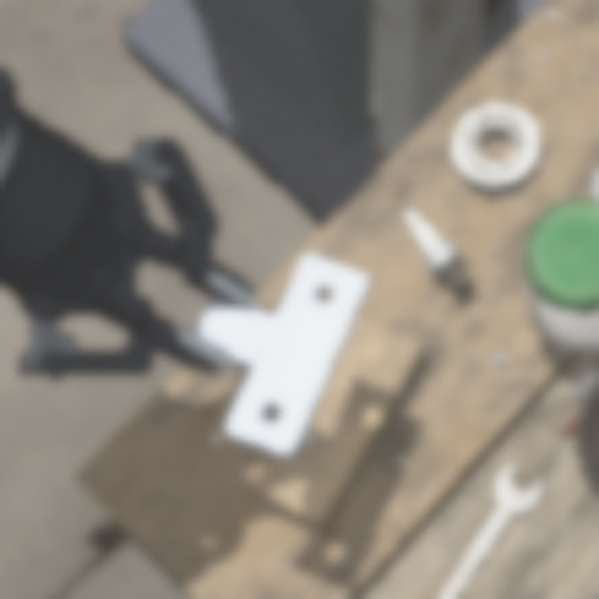

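```bash
cat >>h.py <<'E'
def plate(org,yawdeg,pitchdeg=0): return T(Ro.from_euler("ZY",[yawdeg,pitchdeg],degrees=True).as_matrix(),org)
E
python3 - <<'E'
from h import *
from workcell import vision,bot
for n in("scene","top"):
    f=dict(np.load(n+"3.npz")); h=cv2.cvtColor(f["image"],cv2.COLOR_BGR2HSV); P=cloud(f)
    m=(h[...,0]>50)&(h[...,0]<75)&(h[...,1]>90)&(P[...,2]>.075)&(P[...,2]<.09)&(P[...,0]>.4)
    ys,xs=np.nonzero(m); q=onplane(f,np.c_[xs,ys],.084); print("jar",len(xs),q.mean(0).round(3),q.min(0).round(3),q.max(0).round(3))
C=now(); PL=plate([.4988,-.3715,.1313],21.6,2.0)
B=np.linalg.inv(C)@PL; np.save("B.npy",B); Bi=np.linalg.inv(B)
def tp(px,z,C=C): return plate(press([px,0,0])[0]*[1,1,0]+[0,0,z],94.5)@Bi
up=C.copy(); up[2,3]+=.06
plan(up,tp(-150,.20),tp(-75,.16),tp(-75,.104),tp(0,.104)); print(bot.observe()["qpos"].round(2))
E
```

```text
<stdin>:6: RuntimeWarning: Mean of empty slice.
  ret = um.true_divide(
Traceback (most recent call last):
ValueError: zero-size array to reduction operation minimum which has no identity
```

```bash
python3 - <<'E'
from h import *
from workcell import vision,bot
for n,(u,v) in dict(scene=(236,271),top=(308,188)).items():
    f=dict(np.load(n+"3.npz")); P=cloud(f); b=P[v-9:v+10,u-9:u+10].reshape(-1,3); b=b[(b[:,2]>.078)&(b[:,2]<.092)]; print("jar",len(b),np.median(b,0).round(3),b.min(0).round(3),b.max(0).round(3))
C=now(); PL=plate([.4988,-.3715,.1313],21.6,2.0)
B=np.linalg.inv(C)@PL; np.save("B.npy",B); Bi=np.linalg.inv(B)
def tp(px,z,C=C): return plate(press([px,0,0])[0]*[1,1,0]+[0,0,z],94.5)@Bi
up=C.copy(); up[2,3]+=.06
plan(up,tp(-150,.20),tp(-75,.16),tp(-75,.104),tp(0,.104)); print(bot.observe()["qpos"].round(2))
E
```

```text
jar 317 [ 0.56  -0.226  0.084] [ 0.528 -0.256  0.078] [ 0.589 -0.195  0.09 ]
jar 211 [ 0.557 -0.227  0.084] [ 0.526 -0.259  0.078] [ 0.587 -0.196  0.092]
2 x [1.93, 0.003, -2.296, -0.0, -0.0, 0.0] -> [0.362, -0.423, 0.317] mid [0.362, -0.423, 0.287]
12 x [1.204, 1.016, 1.002, 0.07, 0.003, -0.08] -> [0.557, -0.347, 0.321] mid [0.472, -0.417, 0.318]
3 x [0.963, -0.036, 2.664, -0.0, -0.0, 0.0] -> [0.551, -0.272, 0.281] mid [0.554, -0.31, 0.301]
2 x [-1.875, -0.001, 2.079, -0.0, -0.0, 0.0] -> [0.551, -0.272, 0.225] mid [0.551, -0.272, 0.253]
3 x [1.856, -0.036, 1.674, -0.0, -0.0, 0.0] -> [0.545, -0.198, 0.225] mid [0.548, -0.235, 0.225]
[ 1.41  0.74 -0.67  1.95 -0.6   0.42  0.25]
```

```bash
python3 -m creep '[[[-1,1.9,0,-2.3,0,0,0],[-1,1.9,0,-2.3,0,0,0],[-1,1.2,1,1,0.07,0.003,-0.08],[-1,1.2,1,1,0.07,0.003,-0.08],[-1,1.2,1,1,0.07,0.003,-0.08],[-1,1.2,1,1,0.07,0.003,-0.08],[-1,1.2,1,1,0.07,0.003,-0.08],[-1,1.2,1,1,0.07,0.003,-0.08],[-1,1.2,1,1,0.07,0.003,-0.08],[-1,1.2,1,1,0.07,0.003,-0.08],[-1,0,0,0,0,0,0]]]'; cat >tp.py <<'E'
from h import *
from workcell import vision,bot
Bi=np.linalg.inv(np.load("B.npy"))
def tp(px,z,dy=0,yaw=94.5): return plate(press([px,dy,0])[0]*[1,1,0]+[0,0,z],yaw)@Bi
E
python3 - <<'E'
from tp import *
plan(tp(-150,.20),tp(-75,.16),tp(-75,.104),tp(0,.104)); print(bot.observe()["qpos"].round(2))
E
```

```text
clock: 5.48
position: [0.5046, -0.3982, 0.3185]
tool_rot: [-3.136, -0.727, 1.212]
force: [0.3, 0.4, -1.9]
grip_width: 0.0232
finger_force: 98.5
4 x [1.173, 1.038, 0.966, 0.069, 0.001, -0.079] -> [0.557, -0.347, 0.321] mid [0.533, -0.375, 0.32]
3 x [0.963, -0.036, 2.664, -0.0, -0.0, 0.0] -> [0.551, -0.272, 0.281] mid [0.554, -0.31, 0.301]
2 x [-1.875, -0.001, 2.079, -0.0, -0.0, 0.0] -> [0.551, -0.272, 0.225] mid [0.551, -0.272, 0.253]
3 x [1.856, -0.036, 1.674, -0.0, -0.0, 0.0] -> [0.545, -0.198, 0.225] mid [0.548, -0.235, 0.225]
[ 1.12  0.83 -0.67  1.51 -0.25  1.13  0.36]
```

```bash
python3 -m creep '[[[-1,1.17,1.04,0.97,0.069,0,-0.079],[-1,1.17,1.04,0.97,0.069,0,-0.079],[-1,1.17,1.04,0.97,0.069,0,-0.079],[-1,1.17,1.04,0.97,0.069,0,-0.079],[-1,0.96,-0.04,2.66,0,0,0],[-1,0.96,-0.04,2.66,0,0,0],[-1,0.96,-0.04,2.66,0,0,0],[-1,0,0,0,0,0,0],[-1,0,0,0,0,0,0]]]'; python3 - <<'E'
from tp import *
plan(tp(-75,.16),tp(-75,.104),tp(0,.104)); print(bot.observe()["qpos"].round(2))
for n in("scene","top"):
    f=vision.grab_frame(n); np.savez(n+"4.npz",**f); P=cloud(f); m=(f["image"].min(-1)>140)&(np.ptp(f["image"],axis=-1)<35)&(abs(P[...,0]-.545)<.09)&(abs(P[...,1]+.14)<.07)&(P[...,2]>.14)&(P[...,2]<.19)
    k,l,s,c=cv2.connectedComponentsWithStats(m.astype(np.uint8)); m=l==1+np.argmax(s[1:,4])
    p=P[m]; c=p.mean(0); u,sv,v=np.linalg.svd(p-c,full_matrices=False); print(n,len(p),c.round(4),"normal",v[2].round(3))
    ys,xs=np.nonzero(m); q=onplane(f,np.c_[xs,ys],.166); r=cv2.minAreaRect((q[:,:2]*1000).astype(np.float32)); print(np.round(r[0],1),np.round(r[1],1),round(r[2],1))
print("expected rect centre",press([-75-17.5,0,0]))
E
```

```text
clock: 6.6
position: [0.5499, -0.2752, 0.2808]
tool_rot: [-3.141, -0.726, 1.63]
force: [-0.0, -0.9, -1.8]
grip_width: 0.0229
finger_force: 98.6
1 x [0.211, 0.131, 0.174, 0.002, 0.008, -0.004] -> [0.551, -0.272, 0.281] mid [0.55, -0.274, 0.281]
2 x [-1.875, -0.001, 2.079, -0.0, -0.0, 0.0] -> [0.551, -0.272, 0.225] mid [0.551, -0.272, 0.253]
3 x [1.856, -0.036, 1.674, -0.0, -0.0, 0.0] -> [0.545, -0.198, 0.225] mid [0.548, -0.235, 0.225]
[ 0.95  0.89 -0.73  1.55 -0.12  1.17  0.47]
scene 458 [ 0.5412 -0.1326  0.164 ] normal [-0.004  0.023  1.   ]
[ 542.1 -143.3] [97.1 69.3] 4.2
top 343 [ 0.5391 -0.1356  0.1649] normal [ 0.002  0.01  -1.   ]
[ 540.2 -144.7] [97.3 69.8] 7.1
expected rect centre [[ 0.54325747 -0.13951485  0.045     ]]
```

```bash
python3 -m creep '[[[-1,-1.7,0.1,2.2,0,0.008,-0.004],[-1,-1.87,0,2.08,0,0,0],[-1,0,0,0,0,0,0],[-1,1.5,0,1.35,0,0,0],[-1,1.5,0,1.35,0,0,0],[-1,0,0,0,0,0,0],[-1,0,0,0,0,0,0]]]'; python3 - <<'E'
from tp import *
plan(tp(0,.104)); print(bot.observe()["qpos"].round(2))
ims=[]
for n,(x0,y0,w,h) in dict(scene=(235,185,70,70),top=(225,165,70,70)).items():
    f=vision.grab_frame(n); np.savez(n+"5.npz",**f)
    ims.append(cv2.resize(f["image"][y0:y0+h,x0:x0+w],(398,398),interpolation=cv2.INTER_CUBIC))
cv2.imwrite("pics/p5.png",np.hstack(ims))
E
```

```text
clock: 7.58
position: [0.5486, -0.2317, 0.2259]
tool_rot: [3.138, -0.734, 1.638]
force: [-0.6, -0.9, -1.6]
grip_width: 0.0227
finger_force: 98.6
1 x [2.477, -0.125, 2.364, 0.001, 0.0, 0.002] -> [0.545, -0.198, 0.225] mid [0.547, -0.215, 0.225]
[ 0.91  0.95 -0.73  1.63 -0.11  1.03  0.47]
```

View pics/p5.png

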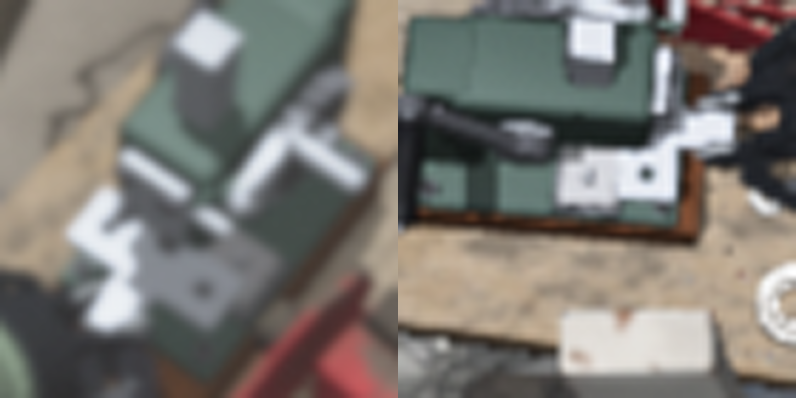

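```bash
python3 - <<'E'
from tp import *
f=dict(np.load("top5.npz")); g=dict(np.load("scene5.npz"))
def dark(f,u,v,r=2):
    u,v=int(round(u)),int(round(v)); a=f["image"][v-r-1:v+r+2,u-r-1:u+r+2].min(-1).astype(float); w=np.clip(np.median(a)-a,0,None); w[w<.35*w.max()]=0
    y,x=np.mgrid[v-r-1:v+r+2,u-r-1:u+r+2]; print(a.astype(int).tolist()); return (x*w).sum()/w.sum(),(y*w).sum()/w.sum()
p=dark(f,258.3,195.8); h=dark(f,268.3,195.1); s=dark(g,270.2,235.1)
print(p,h,s)
Pp=onplane(f,p,.095)[0]; H=onplane(f,h,.108)[0]; S=onplane(g,s,.108)[0]
print("pin",Pp,"pred",press([0,32,50])); C=now(); PL=C@np.load("B.npy")
for y in(32,-32): print("hole pred",y,(PL@[0,y/1000,.004,1])[:3])
print("hole L",H,"hole R",S)
# previous frame pin
print("need shift press frame:", (Pp-H)@np.array([[np.cos(YAW),-np.sin(YAW),0],[np.sin(YAW),np.cos(YAW),0],[0,0,1]])*1000)
E
```

```text
[[171, 172, 190, 214, 215, 215, 215], [214, 214, 211, 202, 197, 213, 214], [216, 212, 201, 180, 173, 212, 214], [215, 208, 187, 161, 172, 213, 215], [216, 214, 198, 171, 186, 214, 214], [216, 216, 215, 213, 214, 216, 215], [216, 216, 216, 215, 215, 215, 215]]
[[227, 213, 219, 233, 234, 232, 232], [233, 233, 226, 215, 224, 230, 231], [232, 230, 196, 144, 172, 214, 231], [231, 221, 159, 73, 114, 195, 231], [231, 225, 183, 128, 152, 213, 231], [232, 232, 226, 207, 212, 232, 232], [233, 233, 233, 233, 233, 233, 233]]
[[134, 134, 133, 133, 134, 134, 133], [133, 132, 129, 127, 129, 132, 134], [132, 128, 119, 113, 116, 124, 131], [131, 123, 109, 98, 102, 116, 129], [131, 124, 109, 98, 101, 116, 128], [133, 130, 121, 114, 115, 123, 128], [131, 132, 131, 128, 128, 130, 129]]
(np.float64(257.59416445623344), np.float64(195.12201591511936)) (np.float64(268.27095808383234), np.float64(195.05389221556885)) (np.float64(270.3900414937759), np.float64(235.50207468879668))
pin [ 0.50457826 -0.04598987  0.095     ] pred [[ 0.50409865 -0.04981069  0.095     ]]
hole pred 32 [ 0.50772874 -0.08434767  0.10856746]
hole pred -32 [ 0.5715306  -0.07931717  0.10869779]
hole L [ 0.5072512  -0.08454752  0.108     ] hole R [ 0.57054872 -0.07799883  0.108     ]
need shift press frame: [ 38.64850698  -0.36049242 -13.        ]
```

```bash
python3 -m creep '[[[-1,1.26,-0.06,1.2,0,0,0],[-1,1.26,-0.06,1.2,0,0,0.002],[-1,0,0,0,0,0,0],[-1,0,0,0,0,0,0]]]'; python3 - <<'E'
from tp import *
plan(tp(.5,.104),tp(.5,.098)); 
f=vision.grab_frame("top"); np.savez("top6.npz",**f)
PL=now()@np.load("B.npy"); print([(proj(f,(PL@[0,.032,z,1])[:3])).round(1).tolist() for z in(0,.006)], proj(f,press([.5,32,50])).round(1))
print(f["image"][190:202,252:266].min(-1).tolist())
E
```

```text
clock: 8.18
position: [0.5451, -0.1973, 0.2244]
tool_rot: [3.14, -0.734, 1.635]
force: [-0.6, -0.2, -1.4]
grip_width: 0.0233
finger_force: 98.7
1 x [0.04, 0.003, -0.029, 0.001, -0.0, -0.0] -> [0.545, -0.197, 0.225] mid [0.545, -0.197, 0.225]
1 x [-0.402, -0.0, 0.446, -0.0, -0.0, 0.0] -> [0.545, -0.197, 0.219] mid [0.545, -0.197, 0.222]
[[[258.6, 194.8]], [[258.6, 194.4]]] [[258.5 195.4]]
[[38, 43, 62, 67, 72, 91, 80, 56, 54, 53, 51, 45, 35, 25], [43, 69, 104, 118, 145, 187, 183, 170, 168, 166, 165, 151, 107, 42], [49, 82, 123, 144, 187, 233, 235, 235, 235, 234, 235, 219, 151, 59], [76, 114, 167, 191, 210, 224, 207, 212, 226, 232, 233, 215, 136, 62], [104, 151, 211, 233, 231, 203, 140, 154, 206, 230, 232, 214, 134, 64], [113, 164, 218, 233, 230, 200, 135, 156, 207, 230, 232, 211, 124, 58], [120, 175, 222, 232, 231, 219, 187, 197, 223, 230, 232, 207, 109, 56], [119, 181, 228, 232, 232, 231, 229, 228, 231, 231, 233, 207, 107, 63], [120, 182, 219, 223, 223, 227, 232, 233, 231, 231, 234, 205, 102, 72], [114, 173, 205, 203, 197, 205, 217, 216, 209, 213, 216, 184, 100, 84], [105, 152, 181, 167, 157, 166, 166, 153, 149, 165, 164, 133, 94, 99], [82, 95, 97, 83, 97, 123, 127, 115, 123, 139, 128, 103, 88, 100]]
```

```bash
python3 -m creep '[[[-1,-0.2,0,0.22,0,0,0],[-1,-0.2,0,0.22,0,0,0],[-1,-0.2,0,0.22,0,0,0],[-1,-0.13,0,0.15,0,0,0],[-1,0,0,0,0,0,0],[-1,0,0,0,0,0,0]]]'; python3 - <<'E'
from tp import *
PL=now()@np.load("B.npy"); print("plate",PL[:3,3]); print(bot.observe()["moment"])
E
```

```text
clock: 8.98
position: [0.5451, -0.1973, 0.2136]
tool_rot: [3.14, -0.734, 1.635]
force: [0.2, 0.8, -1.3]
grip_width: 0.0231
finger_force: 98.7
plate [ 0.53614415 -0.04685916  0.09271555]
[-1.05932548 -0.05627473 -0.02858996]
```

```bash
python3 -m creep '[[[-1,-0.13,0,0.15,0,0,0],[-1,-0.13,0,0.15,0,0,0],[-1,-0.13,0,0.15,0,0,0],[-1,0,0,0,0,0,0]]]';python3 -m creep '[[[-1,-0.13,0,0.15,0,0,0],[-1,-0.1,0,0.11,0,0,0],[-1,0,0,0,0,0,0]]]'
```

```text
clock: 9.48
position: [0.5454, -0.1968, 0.2076]
tool_rot: [3.14, -0.735, 1.635]
force: [3.7, 3.6, 0.0]
grip_width: 0.0229
finger_force: 98.6
clock: 9.85
position: [0.5454, -0.1967, 0.2042]
tool_rot: [3.139, -0.735, 1.635]
force: [4.4, 3.2, 0.6]
grip_width: 0.0232
finger_force: 98.7
```

```bash
python3 -m creep '[[[-1,0.05,0.07,0.04,0,0,0],[-1,0,0,0,0,0,0]]]';python3 -m creep '[[[-1,-0.1,0,0.11,0,0,0],[-1,-0.07,0,0.075,0,0,0],[-1,0,0,0,0,0,0]]]'; python3 -m creep '[[[-1,-0.07,0,0.075,0,0,0],[-1,0,0,0,0,0,0]]]'
```

```text
clock: 10.1
position: [0.5458, -0.1964, 0.204]
tool_rot: [3.14, -0.734, 1.635]
force: [2.3, 2.3, -0.8]
grip_width: 0.0232
finger_force: 98.7
clock: 10.48
position: [0.5457, -0.1964, 0.2015]
tool_rot: [3.14, -0.734, 1.635]
force: [2.3, 2.8, -0.7]
grip_width: 0.0231
finger_force: 98.8
clock: 10.72
position: [0.5458, -0.1964, 0.2008]
tool_rot: [3.14, -0.735, 1.635]
force: [1.9, -0.2, 5.0]
grip_width: 0.023
finger_force: 99.1
```

```bash
python3 -m creep '[[[-1,-0.06,0,0.07,0,0,0],[-1,0,0,0,0,0,0]]]'; python3 - <<'E'
from tp import *
s=bot.observe(); print(s["moment"],(now()@np.load("B.npy")).round(4))
f=vision.grab_frame("top"); g=vision.grab_frame("scene")
for n,f in(("top",f),("scene",g)):
    np.savez(n+"7.npz",**f); P=cloud(f); m=(f["image"].min(-1)>125)&(np.ptp(f["image"],axis=-1)<35)&(P[...,0]>.47)&(P[...,0]<.6)&(abs(P[...,1]+.065)<.05)&(P[...,2]>.075)&(P[...,2]<.1)
    p=P[m]; print(n,len(p)); 
    A=np.c_[(p-O)[:,:2]@np.array([[np.cos(YAW),-np.sin(YAW)],[np.sin(YAW),np.cos(YAW)]]),np.ones(len(p))]; c,*_=np.linalg.lstsq(A,p[:,2],rcond=None); print("slopes x,y; z0",c.round(4))
E
```

```text
clock: 10.98
position: [0.5458, -0.1965, 0.2003]
tool_rot: [3.14, -0.735, 1.635]
force: [-0.8, -2.3, 12.9]
grip_width: 0.0233
finger_force: 99.9
[1.16279134 0.21482216 0.03054998] [[-7.770e-02 -9.970e-01 -5.000e-04  5.368e-01]
 [ 9.970e-01 -7.770e-02 -1.000e-03 -4.600e-02]
 [ 9.000e-04 -6.000e-04  1.000e+00  7.950e-02]
 [ 0.000e+00  0.000e+00  0.000e+00  1.000e+00]]
top 111
slopes x,y; z0 [0.0033 0.0234 0.0857]
scene 139
slopes x,y; z0 [ 0.0133 -0.0224  0.0853]
```

```bash
python3 -m creep '[[[-0.1,0.03,0,-0.035,0,0,0],[0,0,0,0,0,0,0],[0,0,0,0,0,0,0],[0,0,0,0,0,0,0]]]' 60; python3 - <<'E'
from tp import *
# peg grasp: upright, closing along press x (tool y = +-press x)
A=now(); R1=A.copy(); R1[:3,3]-=.10*A[:3,2]
R2=R1.copy(); R2[2,3]=.45
for fl in(1,):
  for yaw in(4.5,184.5):
    G=tool(np.radians(yaw),0,press([15,-72,180])[0],.155); U=G.copy(); U[2,3]=.46; print(yaw); plan(R1,R2,U,G)
print(bot.observe()["qpos"].round(2))
E
```

```text
clock: 11.58
position: [0.5457, -0.1965, 0.2]
tool_rot: [3.141, -0.734, 1.635]
force: [1.2, -0.6, -0.3]
grip_width: 0.0426
finger_force: 0.0
4.5
3 x [0.0, -0.0, -3.333, 0.0, 0.0, -0.0] -> [0.55, -0.263, 0.274] mid [0.548, -0.23, 0.237]
6 x [1.963, 0.002, -2.174, 0.0, 0.0, -0.0] -> [0.55, -0.263, 0.45] mid [0.55, -0.263, 0.362]
16 x [1.44, -0.704, 0.601, -0.036, -0.036, 0.092] -> [0.607, -0.027, 0.46] mid [0.531, -0.135, 0.478]
3 x [0.0, 0.0, 2.667, 0.0, 0.0, 0.0] -> [0.607, -0.027, 0.38] mid [0.607, -0.027, 0.42]
184.5
3 x [0.0, -0.0, -3.333, 0.0, 0.0, -0.0] -> [0.55, -0.263, 0.274] mid [0.548, -0.23, 0.237]
6 x [1.963, 0.002, -2.174, 0.0, 0.0, -0.0] -> [0.55, -0.263, 0.45] mid [0.55, -0.263, 0.362]
16 x [0.771, 1.454, 0.412, 0.036, -0.036, -0.094] -> [0.607, -0.027, 0.46] mid [0.627, -0.157, 0.467]
3 x [0.0, 0.0, 2.667, 0.0, 0.0, 0.0] -> [0.607, -0.027, 0.38] mid [0.607, -0.027, 0.42]
[ 0.87  0.97 -0.73  1.69 -0.12  0.93  0.45]
```

```bash
python3 -m creep '[[[0,0,0,-1.5,0,0,0],[0,0,0,-2.5,0,0,0],[0,0,0,-3,0,0,0],[0,0,0,-3,0,0,0],[0,2,0,-2.2,0,0,0],[0,2.4,0,-2.6,0,0,0],[0,2.4,0,-2.6,0,0,0],[0,2.4,0,-2.6,0,0,0],[0,2.4,0,-2.6,0,0,0],[0,2.4,0,-2.6,0,0,0],[0,0,0,0,0,0,0]]]'; python3 - <<'E'
from tp import *
G=tool(np.radians(4.5),0,press([15,-72,180])[0],.155); U=G.copy(); U[2,3]=.50; plan(U,G)
print(bot.observe()["qpos"].round(2))
for n in("top","scene"):
    f=vision.grab_frame(n); np.savez(n+"8.npz",**f); P=cloud(f); m=(f["image"].min(-1)>125)&(np.ptp(f["image"],axis=-1)<35)&(P[...,0]>.47)&(P[...,0]<.6)&(abs(P[...,1]+.065)<.05)&(P[...,2]>.075)&(P[...,2]<.1)
    p=P[m]; print(n,len(p)); 
    A=np.c_[(p-O)[:,:2]@np.array([[np.cos(YAW),-np.sin(YAW)],[np.sin(YAW),np.cos(YAW)]]),np.ones(len(p))]; c,*_=np.linalg.lstsq(A,p[:,2],rcond=None); print("slopes x,y; z0",c.round(4),A.min(0).round(3),A.max(0).round(3))
    if n=="scene": a=cv2.resize(f["image"][175:255,230:310],(480,480),interpolation=cv2.INTER_CUBIC)
    else: b=cv2.resize(f["image"][145:225,220:273],(318,480),interpolation=cv2.INTER_CUBIC)
cv2.imwrite("pics/p8.png",np.hstack([a,b]))
E
```

```text
clock: 12.95
position: [0.5496, -0.2614, 0.4843]
tool_rot: [3.136, -0.732, 1.638]
force: [-0.3, -0.2, -0.6]
grip_width: 0.0427
finger_force: 0.0
16 x [1.447, -0.701, 0.56, -0.035, -0.036, 0.093] -> [0.607, -0.027, 0.5] mid [0.531, -0.134, 0.515]
4 x [0.0, 0.0, 3.0, 0.0, 0.0, 0.0] -> [0.607, -0.027, 0.38] mid [0.607, -0.027, 0.44]
[ 0.97  0.66 -0.81  1.41 -0.24  1.47  0.34]
top 112
slopes x,y; z0 [-0.0427  0.0597  0.083 ] [-0.052  0.002  1.   ] [0.018 0.05  1.   ]
scene 132
slopes x,y; z0 [0.0078 0.0021 0.0853] [-0.052 -0.045  1.   ] [0.016 0.029 1.   ]
```

View pics/p8.png

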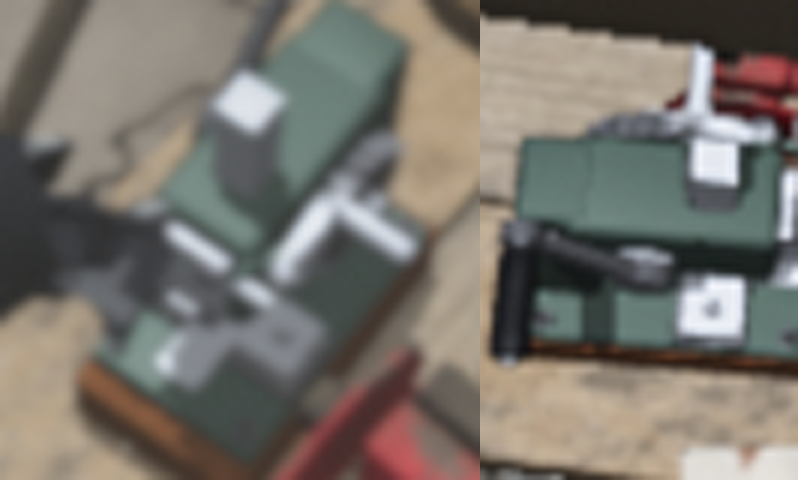

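```bash
python3 -m creep '[[[0,1.45,-0.7,0.56,-0.035,-0.036,0.093],[0,1.45,-0.7,0.56,-0.035,-0.036,0.093],[0,1.45,-0.7,0.56,-0.035,-0.036,0.093],[0,1.45,-0.7,0.56,-0.035,-0.036,0.093],[0,1.45,-0.7,0.56,-0.035,-0.036,0.093],[0,1.45,-0.7,0.56,-0.035,-0.036,0.093],[0,1.45,-0.7,0.56,-0.035,-0.036,0.093],[0,1.45,-0.7,0.56,-0.035,-0.036,0.093],[0,1.45,-0.7,0.56,-0.035,-0.036,0.093],[0,1.45,-0.7,0.56,-0.035,-0.036,0.093]]]' && python3 -m creep '[[[0,1.45,-0.7,0.56,-0.035,-0.036,0.093],[0,1.45,-0.7,0.56,-0.035,-0.036,0.093],[0,1.45,-0.7,0.56,-0.035,-0.036,0.093],[0,1.45,-0.7,0.56,-0.035,-0.036,0.093],[0,1.45,-0.7,0.56,-0.035,-0.036,0.093],[0,1.45,-0.7,0.56,-0.035,-0.036,0.093],[0.3,0,0,0,0,0,0],[0.3,0,0,0,0,0,0]]]'; cat >peg.py <<'E'
from tp import *
def pp(th,dz=0,r=40,dy=0): # tool pose holding the peg at pawl angle th, closing along press x
    a=np.arctan2(13,38)+th; return tool(np.radians(4.5),0,press([-23+r*np.cos(a),-72+dy,161+r*np.sin(a)+dz])[0],.155)
def cur(): # press-frame of the grasp point
    C=now(); p=C[:3,3]+.155*C[:3,2]-O; c,s=np.cos(YAW),np.sin(YAW); return np.array([c*p[0]+s*p[1],-s*p[0]+c*p[1],p[2]])*1000
def pegpts(f):
    P=cloud(f); d=(P-O)*1000; c,s=np.cos(YAW),np.sin(YAW); X=c*d[...,0]+s*d[...,1]; Y=-s*d[...,0]+c*d[...,1]; Z=d[...,2]
    m=(Y<-54)&(Y>-92)&(Z>145)&(Z<225)&(X>-80)&(X<50)&(f["image"].min(-1)>110); return np.c_[X[m],Y[m],Z[m]]
E
python3 - <<'E'
from peg import *
plan(pp(.1,60),pp(.1,0)); print(cur(),bot.observe()["qpos"].round(2))
for n in("scene8","top8"): p=pegpts(dict(np.load(n+".npz"))); print(len(p),np.median(p,0).round(1),p.min(0).round(1),p.max(0).round(1))
E
```

```text
clock: 14.3
position: [0.5425, -0.1017, 0.5132]
tool_rot: [-2.988, -0.258, 0.611]
force: [-0.1, -0.9, 0.2]
grip_width: 0.0429
finger_force: 0.0
clock: 15.3
position: [0.6071, -0.0272, 0.4971]
tool_rot: [-3.134, 0.006, 0.075]
force: [0.3, -0.8, 0.0]
grip_width: 0.0557
finger_force: 0.0
2 x [-0.011, 0.074, 2.974, -0.004, 0.003, -0.002] -> [0.607, -0.028, 0.438] mid [0.607, -0.028, 0.467]
2 x [0.0, 0.0, 3.0, 0.0, 0.0, 0.0] -> [0.607, -0.028, 0.378] mid [0.607, -0.028, 0.408]
[ 15.73258621 -71.55187001 297.15014616] [ 0.2   0.44 -0.36  1.51  0.15  1.23 -1.68]
54 [ 12.8 -69.5 182. ] [  7.5 -89.2 146.7] [ 48.4 -55.  186.5]
29 [ 12.1 -66.6 182.9] [  7.5 -85.5 178. ] [ 18.4 -54.1 189.2]
```

```bash
python3 -m creep '[[[0.2,0,0.07,2.97,-0.004,0.003,-0.002],[0.2,0,0.07,2.97,-0.004,0.003,-0.002],[0.1,0,0,3,0,0,0],[0.1,0,0,3,0,0,0],[0,0,0,0,0,0,0],[-1,0,0,0,0,0,0],[-1,0,0,0,0,0,0],[-1,0,0,0,0,0,0],[-1,0,0,0,0,0,0],[-1,0,0,0,0,0,0]]]' 40; python3 - <<'E'
from peg import *
print(cur())
C=now(); ths=[.1,.3,.5,.7,.9,1.1,1.3,1.5,1.65]; q=cur()
for a,b in zip(ths[:-1],ths[1:]):
    d=pp(b)[:3,3]-pp(a)[:3,3]; print(b,(C[:3,:3].T@d*100).round(2))
E
```

```text
clock: 16.55
position: [0.6075, -0.0266, 0.3797]
tool_rot: [-3.141, -0.002, 0.078]
force: [-2.4, 6.3, 5.3]
grip_width: 0.0105
finger_force: 39.1
[ 15.12942257 -73.22236304 179.65444619]
0.3 [ 0.    0.4  -0.69]
0.5 [ 0.    0.53 -0.6 ]
0.7 [ 0.    0.64 -0.48]
0.9 [ 0.    0.72 -0.34]
1.1 [ 0.    0.78 -0.19]
1.3 [ 0.    0.8  -0.03]
1.5 [-0.    0.79  0.13]
1.65 [-0.    0.57  0.2 ]
```

```bash
python3 -m creep '[[[-1,0,0.2,-0.35,0,0,0],[-1,0,0.2,-0.34,0,0,0],[-1,0,0.53,-0.6,0,0,0],[-1,0,0.64,-0.48,0,0,0],[-1,0,0.72,-0.34,0,0,0],[-1,0,0,0,0,0,0]]]'; python3 -m creep '[[[-1,0,0.78,-0.19,0,0,0],[-1,0,0.8,-0.03,0,0,0],[-1,0,0.79,0.13,0,0,0],[-1,0,0.57,0.2,0,0,0],[-1,0,0,0,0,0,0]]]'; python3 - <<'E'
from peg import *
print(cur())
E
```

```text
clock: 17.3
position: [0.6094, -0.0488, 0.4025]
tool_rot: [-3.14, -0.004, 0.079]
force: [-9.9, 11.1, 26.9]
grip_width: 0.0106
finger_force: 40.4
clock: 17.92
position: [0.612, -0.0801, 0.4003]
tool_rot: [3.141, -0.004, 0.077]
force: [0.5, 0.4, 11.1]
grip_width: 0.0108
finger_force: 39.7
[-38.77663855 -73.84348009 200.34643779]
```

```bash
python3 -m creep '[[[-0.2,0,0,0,0,0,0],[0.2,0,0,0,0,0,0],[0.3,0,0,0,0,0,0],[0.3,0,0,0,0,0,0],[0.3,0,0,-1,0,0,0],[0.3,0,0,-3,0,0,0],[0.3,0,0,-4,0,0,0],[0.3,0,0,-4,0,0,0],[0.3,0,0,0,0,0,0]]]'; cat >hd.py <<'E'
from peg import *
def hp(th,dz=0,y=80):
    a=np.arctan2(71,71)+th; return tool(np.radians(4.5),0,press([38+100*np.cos(a),y,140+100*np.sin(a)+dz])[0],.155)
def handpts(f):
    P=cloud(f); d=(P-O)*1000; c,s=np.cos(YAW),np.sin(YAW); X=c*d[...,0]+s*d[...,1]; Y=-s*d[...,0]+c*d[...,1]; Z=d[...,2]
    m=(Y<106)&(Y>66)&(Z>170)&(Z<265)&(X>-90)&(X<140)&(f["image"].max(-1)<100); return np.c_[X[m],Y[m],Z[m]]
E
python3 - <<'E'
from hd import *
for n in("scene","top"):
    f=vision.grab_frame(n); p=pegpts(f); print("peg",n,len(p),np.median(p,0).round(1) if len(p) else ""); p=handpts(f); print("handle",len(p),np.median(p,0).round(1) if len(p) else "")
U=now(); U[2,3]=.52; H=hp(0,110); plan(U,H,hp(0)); print(cur(),bot.observe()["qpos"].round(2))
E
```

```text
clock: 19.05
position: [0.6115, -0.0796, 0.5217]
tool_rot: [3.14, -0.005, 0.077]
force: [-0.1, 0.1, -0.5]
grip_width: 0.0551
finger_force: 0.0
peg scene 60 [-46.5 -68.3 197.1]
handle 71 [ 99.3  87.7 224.9]
peg top 0 
handle 87 [102.9  85.9 226. ]
1 x [0.0, 0.0, -0.158, -0.0, 0.0, -0.0] -> [0.611, -0.08, 0.52] mid [0.611, -0.08, 0.519]
7 x [-2.178, -2.098, -0.012, 0.0, -0.0, -0.0] -> [0.448, 0.055, 0.521] mid [0.529, -0.012, 0.52]
4 x [0.0, 0.0, 2.75, 0.0, 0.0, 0.0] -> [0.448, 0.055, 0.411] mid [0.448, 0.055, 0.466]
[-38.36545111 -72.50775867 318.42157769] [ 0.27  0.43 -0.35  1.46  0.15  1.27 -1.59]
```

```bash
python3 -m creep '[[[0.6,-2.18,-2.1,0,0,0,0],[0.6,-2.18,-2.1,0,0,0,0],[0.6,-2.18,-2.1,0,0,0,0],[0.6,-2.18,-2.1,0,0,0,0],[0.6,-2.18,-2.1,0,0,0,0],[0.6,-2.18,-2.1,0,0,0,0],[0.6,-2.18,-2.1,0,0,0,0],[0.6,0,0,0,0,0,0],[0.6,0,0,0,0,0,0]]]'; python3 - <<'E'
from hd import *
plan(hp(.07,50),hp(.07)); print(cur(),bot.observe()["qpos"].round(2))
E
```

```text
clock: 20.27
position: [0.4481, 0.0545, 0.5176]
tool_rot: [3.141, 0.0, 0.077]
force: [-0.2, -0.1, -1.4]
grip_width: 0.0685
finger_force: 0.0
2 x [-0.015, 0.238, 2.607, 0.0, 0.0, -0.001] -> [0.448, 0.05, 0.465] mid [0.448, 0.052, 0.492]
2 x [-0.0, -0.0, 2.5, 0.0, 0.0, 0.0] -> [0.448, 0.05, 0.415] mid [0.448, 0.05, 0.44]
[108.26911798  79.74299174 317.61105971] [ 0.15  0.15 -0.46  1.86  0.07  1.16 -1.82]
```

```bash
python3 -m creep '[[[0.6,0,0.24,2.6,0,0,0],[0.6,0,0.24,2.6,0,0,0],[0.6,0,0,2.5,0,0,0],[0.6,0,0,2.5,0,0,0],[0.2,0,0,0,0,0,0],[-1,0,0,0,0,0,0],[-1,0,0,0,0,0,0],[-1,0,0,0,0,0,0],[-1,0,0,0,0,0,0],[-1,0,0,0,0,0,0]]]' 60; python3 - <<'E'
from hd import *
q=cur(); print(q); C=now(); print("th",np.arctan2(q[2]-140,q[0]-38)-np.pi/4,"r",np.hypot(q[0]-38,q[2]-140))
ths=[.07]+list(np.arange(.2,1.61,.1))
for a,b in zip(ths[:-1],ths[1:]): print(round(b,2),(C[:3,:3].T@(hp(b)[:3,3]-hp(a)[:3,3])*100).round(2))
E
```

```text
clock: 21.52
position: [0.4484, 0.0503, 0.4169]
tool_rot: [3.141, -0.002, 0.077]
force: [-1.1, 2.6, 6.4]
grip_width: 0.0212
finger_force: 58.4
[104.12065618  79.36914905 216.86707527]
th 0.07501520378858761 r 101.39274349811708
0.2 [ 0.    1.03 -0.79]
0.3 [ 0.    0.86 -0.51]
0.4 [ 0.    0.91 -0.42]
0.5 [ 0.    0.94 -0.33]
0.6 [ 0.    0.97 -0.23]
0.7 [ 0.    0.99 -0.13]
0.8 [ 0.    1.   -0.04]
0.9 [0.   1.   0.06]
1.0 [0.   0.99 0.16]
1.1 [0.   0.96 0.26]
1.2 [0.   0.93 0.36]
1.3 [0.   0.89 0.45]
1.4 [-0.    0.84  0.54]
1.5 [-0.    0.79  0.62]
1.6 [-0.    0.72  0.69]
```

```bash
python3 -m creep '[[[-1,0,0.5,-0.4,0,0,0],[-1,0,0.53,-0.39,0,0,0],[-1,0,0.86,-0.51,0,0,0],[-1,0,0.91,-0.42,0,0,0],[-1,0,0.94,-0.33,0,0,0],[-1,0,0.97,-0.23,0,0,0],[-1,0,0,0,0,0,0]]]'; python3 -m creep '[[[-1,0,0.99,-0.13,0,0,0],[-1,0,1,-0.04,0,0,0],[-1,0,1,0.06,0,0,0],[-1,0,0.99,0.16,0,0,0],[-1,0,0.96,0.26,0,0,0],[-1,0,0.93,0.36,0,0,0],[-1,0,0,0,0,0,0]]]'; python3 - <<'E'
from hd import *
q=cur(); print(q); print("th",np.arctan2(q[2]-140,q[0]-38)-np.pi/4,"r",np.hypot(q[0]-38,q[2]-140))
E
```

```text
clock: 22.4
position: [0.4519, 0.0011, 0.4383]
tool_rot: [3.14, 0.001, 0.075]
force: [8.6, -5.8, -17.9]
grip_width: 0.021
finger_force: 60.4
clock: 23.28
position: [0.456, -0.055, 0.4301]
tool_rot: [-3.139, 0.003, 0.078]
force: [11.6, 14.2, -41.0]
grip_width: 0.0211
finger_force: 60.5
[ -0.95928427  80.87020706 230.07316579]
th 1.193628880129668 r 98.13766364525259
```

```bash
python3 -m creep '[[[-1,0,-0.08,0.18,0,0,0],[-1,0,0,0,0,0,0]]]'; python3 - <<'E'
from hd import *
q=cur(); print(q); print("th",np.arctan2(q[2]-140,q[0]-38)-np.pi/4,"r",np.hypot(q[0]-38,q[2]-140))
f=vision.grab_frame("scene"); d=(cloud(f)-O)*1000
c,s=np.cos(YAW),np.sin(YAW); X=c*d[...,0]+s*d[...,1]; Y=-s*d[...,0]+c*d[...,1]; m=(abs(X)<11)&(abs(Y)<11)&(d[...,2]>186); z=d[...,2][m]; print(len(z),np.sort(z)[-30:].round())
E
```

```text
clock: 23.52
position: [0.4558, -0.0545, 0.4295]
tool_rot: [-3.141, 0.002, 0.078]
force: [4.4, 8.2, -17.6]
grip_width: 0.0213
finger_force: 63.0
[ -0.79131648  80.82525844 229.52401342]
th 1.194283208704719 r 97.5669780887466
85 [218. 218. 218. 218. 218. 219. 219. 219. 219. 219. 219. 219. 219. 219.
 219. 219. 220. 220. 220. 220. 220. 220. 220. 221. 221. 221. 221. 221.
 221. 222.]
```

```bash
python3 -m creep '[[[-1,0,-0.05,0.13,0,0,0],[-1,0,0.87,0.46,0,0,0],[-1,0,0,0,0,0,0]]]';  python3 -m creep '[[[-1,0,0.8,0.54,0,0,0],[-1,0,0,0,0,0,0]]]'; python3 - <<'E'
from hd import *
q=cur(); print(q); print("th",np.arctan2(q[2]-140,q[0]-38)-np.pi/4,"r",np.hypot(q[0]-38,q[2]-140))
E
```

```text
clock: 23.95
position: [0.4564, -0.0637, 0.424]
tool_rot: [3.141, 0.002, 0.076]
force: [-2.4, -2.2, -7.3]
grip_width: 0.0212
finger_force: 63.9
clock: 24.2
position: [0.457, -0.0715, 0.4186]
tool_rot: [3.141, 0.002, 0.076]
force: [-4.4, -2.4, -5.6]
grip_width: 0.0215
finger_force: 64.1
[-18.10555273  80.97995775 218.63299743]
th 1.4051348465271922 r 96.5970047727583
```

```bash
for i in 1; do python3 -m creep '[[[-1,0,0.25,0.17,0,0,0],[-1,0,0,0,0,0,0]]]'; python3 -m creep '[[[-1,0,0.2,0.14,0,0,0],[-1,0,0,0,0,0,0]]]';  python3 -m creep '[[[-1,0,0.12,0.09,0,0,0],[-1,0,0,0,0,0,0]]]'; done
```

```text
clock: 24.45
position: [0.4571, -0.0734, 0.4172]
tool_rot: [3.141, 0.002, 0.077]
force: [-7.5, 1.4, -2.3]
grip_width: 0.0206
finger_force: 64.6
clock: 24.7
position: [0.4573, -0.0743, 0.4164]
tool_rot: [-3.141, 0.002, 0.078]
force: [-14.1, 9.7, 14.0]
grip_width: 0.0211
finger_force: 66.2
clock: 24.95
position: [0.4573, -0.0748, 0.416]
tool_rot: [-3.14, 0.002, 0.079]
force: [-19.4, 16.9, 24.8]
grip_width: 0.0211
finger_force: 67.3
```

```bash
python3 -m creep '[[[-0.5,0,0,0,0,0,0],[0.2,0,0,0,0,0,0],[0.6,0,0,0,0,0,0],[0.6,0,0,0,0,0,0],[0.6,0,0,0,0,0,0],[0.6,0,0,-1,0,0,0],[0.6,0,0,-3,0,0,0],[0.6,0,0,-4,0,0,0],[0.6,0,0,-3,0,0,0],[0.6,0,0,0,0,0,0]]]'; python3 - <<'E'
from hd import *
for n in("scene","top"):
    f=vision.grab_frame(n); d=(cloud(f)-O)*1000
    c,s=np.cos(YAW),np.sin(YAW); X=c*d[...,0]+s*d[...,1]; Y=-s*d[...,0]+c*d[...,1]; m=(abs(X)<11)&(abs(Y)<11)&(d[...,2]>190); z=d[...,2][m]; print("ram",len(z),np.median(z).round(1))
    p=handpts(f); print("handle",len(p),np.median(p,0).round(1) if len(p) else ""); p=pegpts(f); print("peg",len(p),np.median(p,0).round(1) if len(p) else "")
plan(pp(1.85,100),pp(1.85)); print(bot.observe()["qpos"].round(2))
E
```

```text
clock: 26.2
position: [0.4581, -0.0762, 0.5275]
tool_rot: [3.14, -0.004, 0.077]
force: [0.5, 0.9, -0.1]
grip_width: 0.0684
finger_force: 0.0
ram 68 211.6
handle 99 [-25.3  87.7 227.6]
peg 62 [-46.1 -67.  197.7]
ram 0 nan
handle 0 
peg 0 
5 x [3.045, 0.458, 0.626, 0.0, -0.0, -0.0] -> [0.611, -0.087, 0.494] mid [0.535, -0.082, 0.509]
3 x [0.0, 0.0, 3.333, 0.0, 0.0, 0.0] -> [0.611, -0.087, 0.394] mid [0.611, -0.087, 0.444]
[ 0.36  0.16 -0.37  1.82  0.06  1.18 -1.52]
  return _methods._mean(a, axis=axis, dtype=dtype,
  ret = ret.dtype.type(ret / rcount)
```

```bash
python3 -m creep '[[[0.3,3.05,0.46,0,0,0,0],[0.3,3.05,0.46,0,0,0,0],[0.3,3.05,0.46,0,0,0,0],[0.3,3.05,0.46,0,0,0,0],[0.3,3.05,0.46,0,0,0,0],[0.3,0,0,3.1,0,0,0],[0.3,0,0,0,0,0,0],[0.3,0,0,0,0,0,0]]]'; python3 - <<'E'
from hd import *
plan(pp(1.85,40),pp(1.85)); print(cur())
E
```

```text
clock: 27.3
position: [0.6118, -0.0875, 0.4947]
tool_rot: [3.141, -0.0, 0.077]
force: [-0.3, 0.4, -0.1]
grip_width: 0.0554
finger_force: 0.0
2 x [-0.019, -0.009, 3.046, 0.0, -0.0, -0.001] -> [0.611, -0.087, 0.434] mid [0.612, -0.087, 0.464]
2 x [0.0, 0.0, 2.0, 0.0, 0.0, 0.0] -> [0.611, -0.087, 0.394] mid [0.611, -0.087, 0.414]
[-46.12297047 -72.40689668 294.72897782]
```

```bash
python3 -m creep '[[[0.3,0,0,3,0,0,0],[0.3,0,0,3,0,0,0],[0.2,0,0,2.5,0,0,0],[0.2,0,0,1.4,0,0,0],[0,0,0,0,0,0,0],[-1,0,0,0,0,0,0],[-1,0,0,0,0,0,0],[-1,0,0,0,0,0,0],[-1,0,0,0,0,0,0]]]' 40; python3 - <<'E'
from hd import *
print(cur()); C=now(); ths=[1.85,1.7,1.5,1.3,1.1,.9,.7,.5,.35]
for a,b in zip(ths[:-1],ths[1:]): print(b,(C[:3,:3].T@(pp(b)[:3,3]-pp(a)[:3,3])*100).round(2))
E
```

```text
clock: 28.42
position: [0.6121, -0.086, 0.3963]
tool_rot: [-3.14, -0.002, 0.079]
force: [-2.1, 9.0, 6.2]
grip_width: 0.0104
finger_force: 39.0
[-44.3744237  -73.0793748  196.28630246]
1.7 [ 0.   -0.52 -0.3 ]
1.5 [ 0.   -0.75 -0.28]
1.3 [ 0.   -0.79 -0.13]
1.1 [ 0.   -0.8   0.03]
0.9 [-0.   -0.78  0.19]
0.7 [-0.   -0.72  0.34]
0.5 [-0.   -0.64  0.48]
0.35 [-0.   -0.41  0.44]
```

```bash
python3 -m creep '[[[-1,0,-0.52,-0.3,0,0,0],[-1,0,-0.75,-0.28,0,0,0],[-1,0,-0.79,-0.13,0,0,0],[-1,0,-0.8,0.03,0,0,0],[-1,0,0,0,0,0,0]]]'; python3 -m creep '[[[-1,0,-0.78,0.19,0,0,0],[-1,0,-0.72,0.34,0,0,0],[-1,0,-0.64,0.48,0,0,0],[-1,0,-0.41,0.44,0,0,0],[-1,0,0,0,0,0,0]]]'; python3 - <<'E'
from hd import *
print(cur())
E
```

```text
clock: 29.05
position: [0.6102, -0.0589, 0.4036]
tool_rot: [3.14, -0.003, 0.077]
force: [1.8, -1.9, 9.6]
grip_width: 0.01
finger_force: 40.6
clock: 29.68
position: [0.6083, -0.0337, 0.388]
tool_rot: [3.14, -0.003, 0.077]
force: [8.1, -1.2, -5.1]
grip_width: 0.0102
finger_force: 43.2
[  7.73727179 -73.60518088 187.98480475]
```

```bash
python3 -m creep '[[[-1,0,-0.2,0.35,0,0,0],[-1,0,0,0,0,0,0],[-0.5,0,0,0,0,0,0],[0.2,0,0,0,0,0,0],[0.3,0,0,0,0,0,0],[0.3,0,0,0,0,0,0],[0.3,0,0,-1.5,0,0,0],[0.3,0,0,-4,0,0,0],[0.3,0,0,-4,0,0,0],[0.3,0,0,-4,0,0,0],[0.3,0,0,0,0,0,0],[0.3,0,0,0,0,0,0]]]'; python3 - <<'E'
from hd import *
f=vision.grab_frame("scene"); d=(cloud(f)-O)*1000
c,s=np.cos(YAW),np.sin(YAW); X=c*d[...,0]+s*d[...,1]; Y=-s*d[...,0]+c*d[...,1]; m=(abs(X)<11)&(abs(Y)<11)&(d[...,2]>190); z=d[...,2][m]; print("ram",len(z),np.median(z).round(1))
p=handpts(f); print("handle",len(p),np.median(p,0).round(1)); p=pegpts(f); print("peg",len(p),np.median(p,0).round(1),p.min(0),p.max(0))
for n,(u,v) in dict(jar=(236,271)).items():
    P=cloud(f); b=P[v-9:v+10,u-9:u+10].reshape(-1,3); b=b[(b[:,2]>.078)&(b[:,2]<.092)]; print("jar",np.median(b,0).round(3))
g=dict(np.load("scene0.npz")); dd=np.abs(f["image"].astype(int)-g["image"]).max(-1); print("ring/plug change",dd[240:282,200:235].max())
h=vision.grab_frame("top"); P=cloud(f); m=(f["image"].min(-1)>110)&(np.ptp(f["image"],axis=-1)<35)&(P[...,0]>.47)&(P[...,0]<.6)&(abs(P[...,1]+.065)<.05)&(P[...,2]>.075)&(P[...,2]<.1); print("plate",m.sum(),np.median(P[m],0))
E
```

```text
clock: 31.18
position: [0.6073, -0.0316, 0.519]
tool_rot: [3.141, -0.0, 0.078]
force: [-0.4, -0.0, -0.1]
grip_width: 0.0554
finger_force: 0.0
ram 216 703.4
handle 97 [-25.   85.7 227.7]
peg 56 [ 12.8 -69.3 181.9] [  8.77760275 -89.3860928  147.49651215] [ 45.03686863 -54.05278668 186.31380554]
jar [ 0.56  -0.226  0.084]
ring/plug change 91
plate 201 [ 0.55136811 -0.06077382  0.08489003]
```

```bash
python3 -c "
from workcell import bot; print(bot.job_done())"
```

```text
the job is handed in; nothing more can be done
None
```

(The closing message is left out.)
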